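# Unlock and unscrew the bayonet cap of an oil reservoir

## Robot

A 6-joint arm with a two-finger parallel gripper is mounted at the origin on a cart in front of the work surface, level with it; the furniture and walls round the work are solid. World frame = base frame: x ahead of the robot, y to its left, z up, the work surface at z = 0. Lengths are in m, angles in rad, forces in N, time in s.
With the tool pointing down it reaches from about 0.4 to 0.925 m from the base axis. Payload 3.4 kg.
Tool frame: the origin (TCP) lies on the centre line of the jaws, within the pads' length; the fingertips stand 14 mm ahead of it and the grasp point (between the pads) lies 5 mm behind it; z points along the fingers, y is the direction in which the jaws open and shut (so a half turn about z gives the same grasp; the last joint's range is limited). The gripper opens to 85 mm and grips with 20 to 120 N. Pads are 22 mm wide; open, the fingers measure 114 mm over their backs; the gripper's body (76 mm by 85 mm) begins 54 mm behind the grasp point. The pads swing forward as they close: fully open they stand 13 mm farther back than shut.
Start: joints at [-1.196, 0.307, 1.506, -0, 1.328, -0.073], TCP at [0.249, -0.518, 0.245] pointing down, gripper open.
Joint ranges: [-3.12, 3.12], [-1.05, 2.28], [0.14, 2.33], [-1.42, 4.57], [0.1, 2.73], [-2.68, 2.68]. Speed limits (rad/s): [2.57, 2.57, 3.14, 3.14, 3.14, 3.14].

## Interface

Orientations are given as a unit quaternion [x, y, z, w].
In Python, from station import env, kin, imaging, job gives the robot as it stands. The module is installed in compiled form; this text tells all that it offers. Calls block until the motion is done:
- env.movep(position, orientation): joint-space move of the TCP to a pose.
- env.movel(position, rotation=None, speed=0.15, stop_force=None): straight line of the TCP; rotation=None keeps the orientation; speed is the mean speed in m/s. With stop_force (N) it stops when the force on the tool has changed by that much, and returns True; else False.
- env.movej(angles): joint-space move.
- env.grip(opening, force=None): finger opening in m; force is the grip in N (None keeps the last); returns when the fingers have stopped.
- env.pause(seconds).
- kin.ik(position, orientation): joint angles nearest the present ones, or None.
- imaging.snapshot(name): name is "scene" or "top" or "wrist"; returns the picture (400x640x3 uint8, red, green, blue); there is no depth.
- imaging.camera_info(name): a dict with "fx", "fy", "cx", "cy" (pixels), "R" (3x3) and "t" (3): a world point X has camera coordinates R X + t. Camera axes: x right, y down, z forward; pixel columns grow to the right and rows downward; lengths in m; the calibration is good to about 2 mm. A picture is of the moment at which its call begins: read the wrist's pose just before it. camera_info takes no time and is no camera call; for the wrist camera it gives the pose at the moment of the call.
A pose or a line that the arm cannot do raises env.MotionError and nothing moves.
- job.close_job(): hands the job in, once; it reports no verdict.
Readings, each from a call of its own:
- env.get_t(): time.
- env.get_joint_positions(): joint angles.
- env.get_qvel(): joint speeds.
- env.get_joint_torque(): joint torques, N m.
- env.get_ee_pos(): TCP position.
- env.get_ee_rot(): TCP orientation.
- env.get_contact_force(): force on the tool from outside, world axes, zero at the start.
- env.get_ft_torque(): the same for the moment, N m.
- env.get_finger_gap(): finger opening in m.
Only numpy, scipy, OpenCV 4.12 (cv2) and the standard library are available. Lean on these libraries where they do the work, as an engineer would, in place of code of your own. Each camera call takes 0.05 s, during which the arm holds its last target.

## Task

Open the bench oil reservoir for topping up: flip its hinged locking tab right back off the orange cap, press the cap down against its spring just far enough to free it, and turn it anticlockwise (seen from above) until it meets its stop. Then lift the cap straight out and set it down upright in the drip tray, leaving the tab open. Work by feel and never press the cap with more than about 20 N and never turn or pull it hard against its stop or lips; do not drop it, and do not shift the purple bin, the grease tub or the bottle.

Things in the scene. Friction and masses are not known exactly. Their poses are not given: they have to be found in the camera images.
- reservoir: Round grey cast oil reservoir, bolted down (fixed): foot flange 92 mm across, body 76 mm, deck 44 mm above the bench; on it a steel filler neck, 45 mm outside diameter, up to 64 mm. Origin: on its upright axis at the bench top; z up; -x points to the sight glass and to the thumb end of the locking tab, +x to the tab's hinge.
- reservoir_rim (a point): Centre of the neck's mouth, on the axis, 64 mm up. Bayonet: lips in the neck hold two lugs of the cap in pockets 3 mm deep; a sprung ring below pushes the cap up (about 5 N at rest, 1.5 N per mm). Pushed down a little over 3 mm (about 9 to 10 N) the lugs leave the pockets; hard stop at 5 mm (12.5 N), beyond which force climbs fast.
- cap: Orange bayonet cap, loose, about 70 g; origin: centre of its plug's underside (53 mm above the bench when locked), z up its axis. Held down it turns anticlockwise to a hard stop, met after 38 to 84 degrees: the hidden ring in the neck is clocked differently each time, so feel for it (0.2 N m is plenty). At the stop the lugs stand in the openings (over 5 degrees short they catch) and the cap draws straight up.
- cap_bar (a point): Middle of the cap's orange grip bar: 44 mm long (x), 12 mm thick (y), 18 mm high. The top of the 55 mm knurled disc it stands on is 9 mm below this point; the disc is 6 mm thick with an 8 mm skirt, and in the middle a 30 mm plug with lugs (39 mm over the tips) ends 32 mm below this point. Locked: 85 mm above the bench, bar along the reservoir's x.
- lock_tab (a joint): Angle of the steel locking tab (rad): 0 folded over the cap, grows as its thumb end is lifted and swung over to the hinge side, stop at 2.3. 50 g, little hinge friction: let go beyond about 1.1 rad it falls open by itself, well before that it falls shut. Folded, its two cheeks straddle the cap's bar, so that the cap cannot be turned or lifted.
- lock_tab_hinge (a point): Middle of the tab's hinge line, fixed to the reservoir: 36 mm from its axis on the +x side, 64 mm above the bench. The hinge line runs along the reservoir's y.
- tab_thumb (a point): Point to take the tab by, moves with it: middle of its thumb end (red patch), 98 mm up when folded, 38 mm from the axis on the -x side, 81 mm from the hinge line. The strap is 22 mm wide (along the hinge line), 4 mm thick, runs on 8 mm to its end. Pinched at both edges along the hinge line it can turn between the fingers as it is swung up. Deck 54 mm below.
- purple_bin: Purple parts bin with screws, 111 by 138 by 57 mm, loose bystander. Origin: centre of its underside. Over it hangs a fixed machine head: its spindle at x 0.525, y -0.36 from 0.46 m up, the head proper over x 0.50 to 0.67, y -0.43 to -0.21 above 0.64 m; keep the arm's wrist clear of it when coming from the right.
- grease_tub: White tub with a blue lid, 62 mm across, 42 mm high, loose bystander beyond the purple bin. Origin: centre of its underside.
- lock_bottle: Small bottle with an orange nozzle, 22 by 36 by 98 mm, loose bystander in front of the control box. Origin: centre of its underside.
- drip_tray: Empty shallow aluminium drip tray, loose, 0.4 kg: 98 mm (x) by 108 mm (y), walls 20 mm high and 2.5 mm thick, floor 2.5 mm thick, on the bench to the left of the reservoir. Origin: centre of its underside; z up.
- seat_ring: Sprung brass ring, 30 mm across, 11 mm down inside the neck (hidden under the cap); carries the cap's plug. Origin: centre of its upper face; moves only up and down.
Mind the look-alikes: they are no part of the job. Of the things that look like the cap, the larger one is meant.

How it is judged:
On the way, in this order (a step that is already met when the one before it is completed fails the run):
1. the locking tab is swung back, clear of the cap (value of joint lock_tab above 1.7 rad), for 0.2 s.
2. the cap, pressed down in its neck, is turned well round (over 29 degrees) (angle between the x axis of cap_bar and the x axis of reservoir, either way round above 0.5 rad and distance between cap_bar and reservoir_rim below 0.022 m), for 0.05 s.
3. the cap is drawn up out of the neck (distance between cap_bar and reservoir_rim above 0.05 m), for 0.1 s.
At the end, for the whole second after the job is handed in: The locking tab stays swung back (beyond 1.7 rad) and the cap stands upright (within 0.2 rad) on the floor of the drip tray, which itself stands level on the bench; everything is at rest (value of joint lock_tab above 1.7 rad and x of cap_bar in the frame of drip_tray between -0.03 and 0.03 m and y of cap_bar in the frame of drip_tray between -0.035 and 0.035 m and z of cap_bar in the frame of drip_tray below 0.042 m and angle between cap_bar's own z axis and vertical below 0.2 rad and angle between drip_tray's own z axis and vertical below 0.1 rad and height (world z) of drip_tray below 0.01 m and linear speed of drip_tray below 0.02 m/s and velocity of joint lock_tab below 0.1 rad/s); the robot touches nothing.
It fails at once if the cap is pressed down on its spring with more than 20 N (contact force between cap and seat_ring above 20 N).
It fails at once if the cap is turned or pulled hard against the neck or tab: all contact forces on it there add up to over 40 N (contact force between cap and reservoir above 40 N).
It fails at once if the cap is dropped (falls faster than 0.6 m/s, some 2 cm, out of the fingers) (linear speed of cap above 0.6 m/s and contact force between the fingers and cap below 0.05 N).
It fails at once if the purple bin, the grease tub or the bottle is shifted by more than 3 cm (distance of any of purple_bin, grease_tub, lock_bottle from where it was at the start of the episode above 0.03 m).
It also fails if it takes over 72 s, if anything falls off the work surface, if the arm or the gripper's body presses on something with over 40 N, if the wrist force passes 120 N, or if a joint passes its speed limit or range.

## Working session

There is one attempt and no reset: what is moved stays moved. The work goes in short steps, each a Python script; the robot and the scene stay as the last script left them, time stands still between calls to the robot, and variables do not carry over. Pictures are saved under pics/ and viewed, and the job is handed in when it is done.

```bash
mkdir -p pics; ls
python3 - <<'E'
from station import env,kin,imaging,job
import cv2
print(env.get_t(),env.get_ee_pos(),env.get_ee_rot())
for n in ("scene","top","wrist"):
    cv2.imwrite(f"pics/{n}0.png",imaging.snapshot(n)[:,:,::-1])
    c=imaging.camera_info(n); print(n,c)
E
```

```text
pics
0.0 [ 0.24868224 -0.51768683  0.24439555] [ 9.75037473e-01  2.22038016e-01 -1.67590610e-04 -1.00857717e-03]
scene {'fx': 391.78740046230473, 'fy': 391.78740046230473, 'cx': 318.5453519508411, 'cy': 203.74133432090642, 'R': array([[-0.89227348, -0.45112451, -0.0182949 ],
       [-0.30197764,  0.62642046, -0.71861458],
       [ 0.33564495, -0.63567608, -0.69516788]]), 't': array([0.45102726, 0.37387137, 0.81021348])}
top {'fx': 372.4400716242689, 'fy': 372.4400716242689, 'cx': 320.6609789278714, 'cy': 191.02917845095413, 'R': array([[ 2.87215695e-02, -9.99587028e-01, -9.18814470e-04],
       [-9.79372554e-01, -2.79567895e-02, -2.00119509e-01],
       [ 2.00011178e-01,  6.64760805e-03, -9.79771064e-01]]), 't': array([-0.25312185,  0.63983353,  1.25151639])}
wrist {'fx': 327.6516821015817, 'fy': 327.6516821015817, 'cx': 325.29119491291317, 'cy': 196.69515306102738, 'R': array([[ 0.43262715, -0.90157227, -0.00108712],
       [-0.86928249, -0.41745184,  0.26472989],
       [-0.23912695, -0.11358433, -0.96432199]]), 't': array([-0.57398172, -0.03367178,  0.37841646])}
```

View pics/scene0.png

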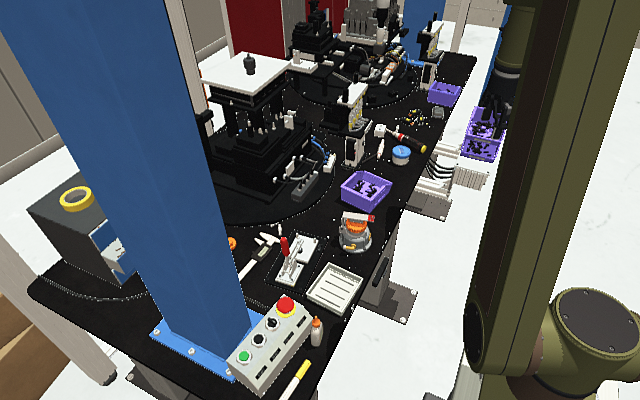

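View pics/top0.png

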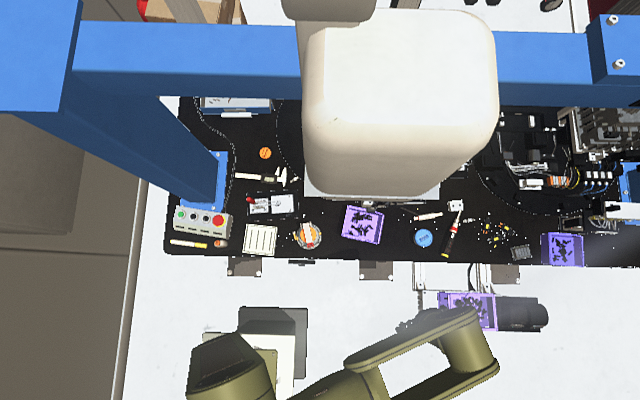

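View pics/wrist0.png

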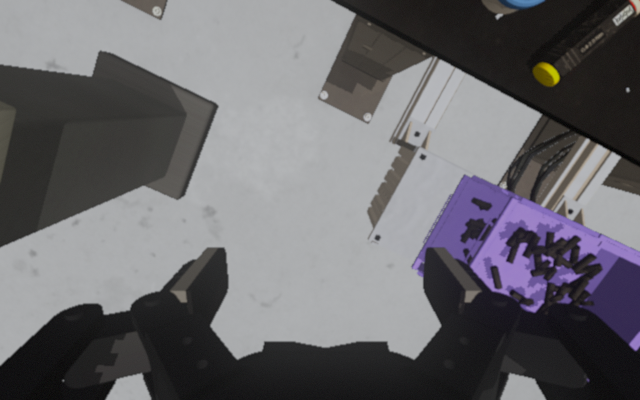

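```bash
cat > h.py <<'E'
from station import env,kin,imaging,job
import numpy as np, cv2
from scipy.spatial.transform import Rotation as Ro
def ray(n,u,v,z,c=None):
    c=c or imaging.camera_info(n); R,t=c['R'],c['t']
    d=R.T@np.array([(u-c['cx'])/c['fx'],(v-c['cy'])/c['fy'],1]); o=-R.T@t
    return o+d*(z-o[2])/d[2]
def proj(c,X):
    p=c['R']@np.array(X)+c['t']; return np.array([c['cx']+c['fx']*p[0]/p[2],c['cy']+c['fy']*p[1]/p[2]])
def save(n,f,crop=None,k=1):
    im=imaging.snapshot(n)
    if crop: x0,y0,x1,y1=crop; im=im[y0:y1,x0:x1]
    im=cv2.resize(im,None,fx=k,fy=k,interpolation=cv2.INTER_CUBIC)
    cv2.imwrite('pics/'+f,im[:,:,::-1])
def quat(yaw,tilt=0):
    # tool down; tool y axis direction at yaw (rad) ; 
    return (Ro.from_euler('z',yaw)*Ro.from_euler('x',np.pi)).as_quat()
E
python3 - <<'E'
from h import *
print(ray('top',307,235,0.085),ray('scene',355,225,.085),ray('top',261,240,0.01),ray('scene',335,288,0.01))
a=cv2.imread('pics/top0.png')[190:270,160:460];b=cv2.imread('pics/scene0.png')[190:330,230:410]
cv2.imwrite('pics/ta.png',cv2.resize(a,None,fx=2.6,fy=2.6,interpolation=2));cv2.imwrite('pics/sa.png',cv2.resize(b,None,fx=4,fy=4,interpolation=2))
E
```

```text
[ 0.48898221 -0.19284443  0.085     ] [ 0.48582599 -0.17623505  0.085     ] [ 0.47261917 -0.02554159  0.01      ] [ 0.47104839 -0.0231749   0.01      ]
```

View pics/ta.png

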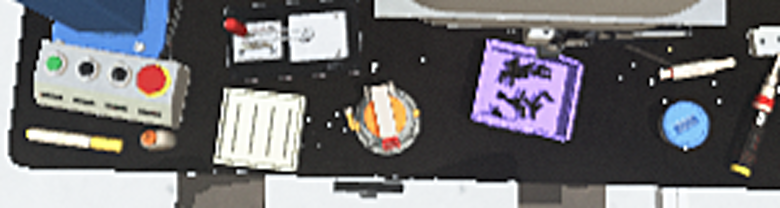

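View pics/sa.png

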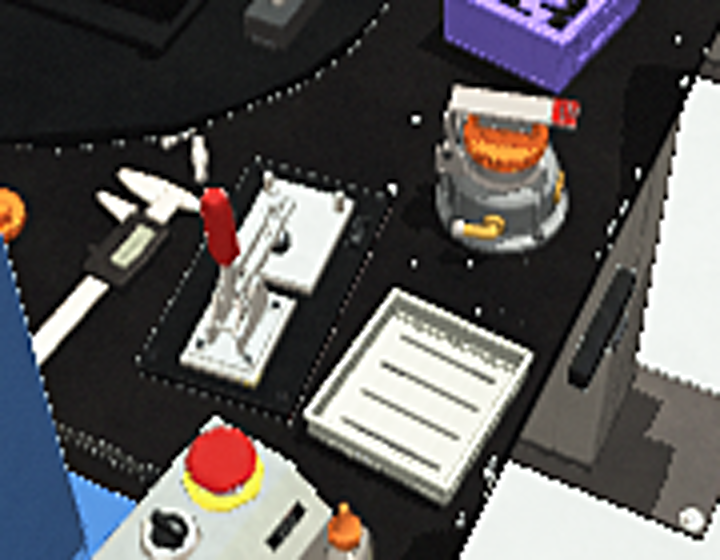

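Run:
```python
from h import *
c=imaging.camera_info('wrist'); p=-c['R'].T@c['t']; T=Ro.from_quat(env.get_ee_rot())
print('cam in tool',T.inv().apply(p-env.get_ee_pos()),'axes',T.inv().as_matrix()@c['R'].T)
for P,y in (((.38,-.17,.25),0),((.36,-.25,.25),-.2),((.30,-.40,.25),-.4)):
    print(kin.ik(P,quat(y)))
```

```text
cam in tool [ 0.06748481 -0.00028908 -0.12862889] axes [[-3.81170987e-04 -9.64290607e-01 -2.64846144e-01]
 [ 9.99999780e-01 -5.11435935e-04  4.22894454e-04]
 [-5.43244985e-04 -2.64845924e-01  9.64290590e-01]]
[-5.22208641e-01  7.70585300e-02  1.79961373e+00 -4.44089210e-16
  1.26492039e+00  1.04858769e+00]
[-7.03419864e-01  1.09503348e-01  1.76181620e+00 -4.44089210e-16
  1.27027310e+00  1.06737646e+00]
[-1.01179574e+00  1.98183924e-01  1.64928837e+00 -4.44089210e-16
  1.29412036e+00  9.59000584e-01]
```

Run:
```python
from h import *
env.movep([.25,-.36,.25],quat(0.0))
env.movep([.40,-.185,.24],quat(0.0))
print(env.get_t(),env.get_ee_pos(),env.get_contact_force())
np.save('w1.npy',imaging.camera_info('wrist'),allow_pickle=True)
save('wrist','w1.png'); save('scene','s1.png',(230,150,430,350),4)
```

```text
1.7417 [ 0.40030879 -0.18621578  0.23989164] [ 0.82346909 -0.78587773  0.57963642]
```

View pics/w1.png

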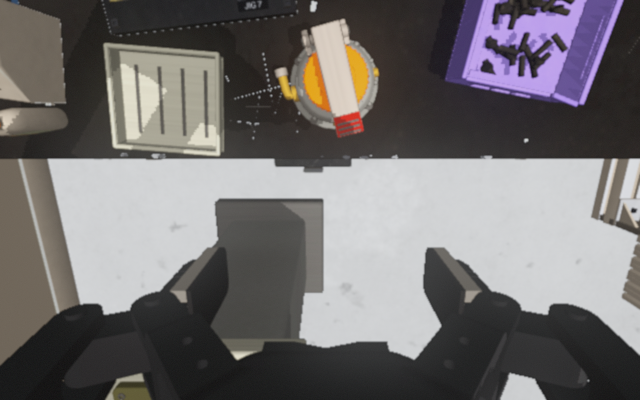

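Run:
```python
from h import *
a=cv2.imread('pics/w1.png')[0:160,230:420];cv2.imwrite('pics/w1a.png',cv2.resize(a,None,fx=4,fy=3.7*1.0811,interpolation=2)[:600])
```

```text
(no output)
```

View pics/w1a.png

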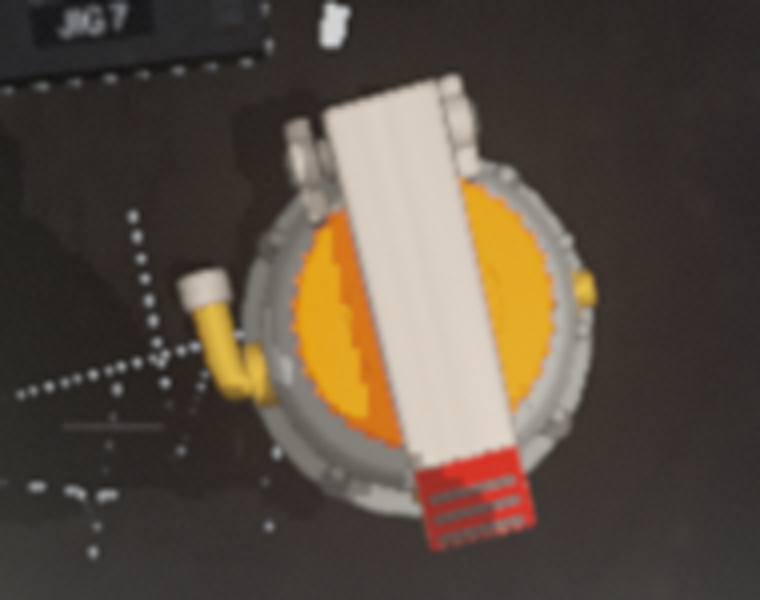

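View pics/s1.png

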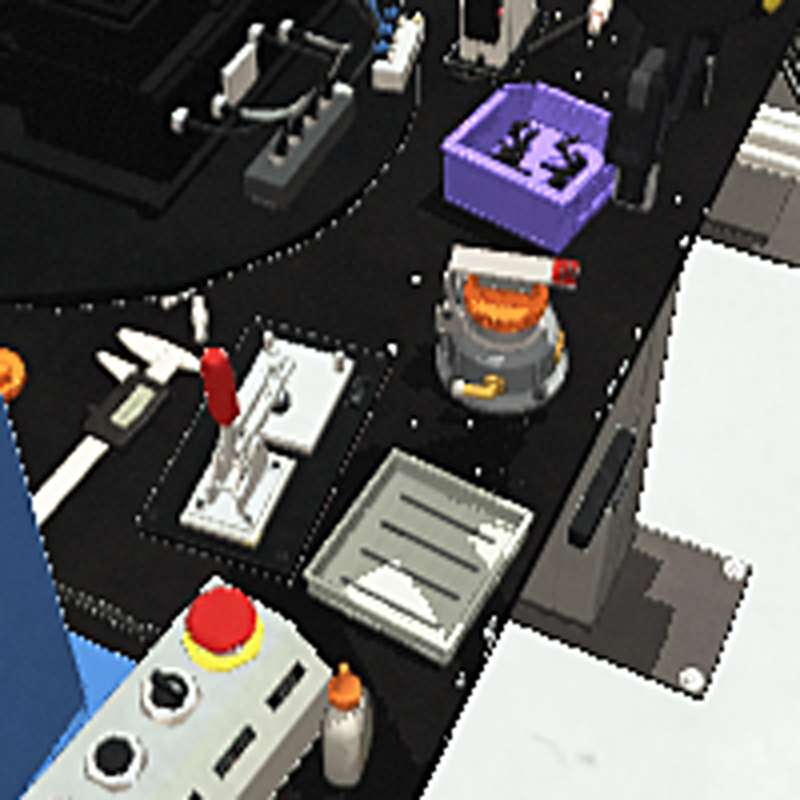

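Run:
```python
from h import *
c=np.load('w1.npy',allow_pickle=True).item()
f=lambda u,v,z: ray('w',230+u/4,v/4,z,c)
E=[f(435,550,.1),f(535,522,.1)];B=[f(325,112,.1),f(438,78,.1)];M=[f(418,470,.1),f(517,447,.1)]
e,b,m=[np.mean(k,0) for k in(E,B,M)]
d=(b-e)[:2];L=np.linalg.norm(d);d/=L
print('len',L,'yaw',np.degrees(np.arctan2(d[1],d[0])),'w',[np.linalg.norm(k[0]-k[1]) for k in(E,B,M)],'redlen',np.linalg.norm(e-m))
print('axis from end',e[:2]+.046*d, 'thumb',e[:2]+.008*d)
print('disc',f(425,313,.076), 'flange?',f(418,345,.044))
# left/right disc edge
print(f(293,313,.076),f(556,313,.076))
# tray
for u,v in((105,44),(222,53),(221,154),(110,149)): print(ray('w',u,v,.02,c))
```

```text
len 0.0832760785531176 yaw 14.520104231622897 w [np.float64(0.020827402895552464), np.float64(0.021729962947508823), np.float64(0.020098233013867796)] redlen 0.01564724118780814
axis from end [ 0.49087389 -0.19537989] thumb [ 0.45408762 -0.20490724]
disc [ 0.4907059  -0.19525718  0.076     ] flange? [ 0.48613489 -0.19473014  0.044     ]
[ 0.49071026 -0.16747108  0.076     ] [ 0.49070157 -0.22284039  0.076     ]
[0.52671732 0.02906997 0.02      ]
[ 0.51857378 -0.08449062  0.02      ]
[ 0.4190836  -0.07509143  0.02      ]
[0.42444326 0.0420113  0.02      ]
```

```bash
cat >> h.py <<'E'
YAW=np.radians(14.5); A=np.array([.4908,-.1954]); D=np.array([np.cos(YAW),np.sin(YAW)]); N=np.array([-D[1],D[0]])
def rp(x,y,z): p=A+x*D+y*N; return [p[0],p[1],z]
E
python3 - <<'E'
from h import *
q=quat(YAW)
env.grip(.046,20)
env.movep(rp(-.038,0,.16),q)
r=env.movel(rp(-.038,0,.094),speed=.08,stop_force=6)
print(r,env.get_ee_pos(),env.get_contact_force())
save('wrist','w2.png');save('scene','s2.png',(280,170,420,280),5)
print(env.get_t())
E
```

```text
False [ 0.45439702 -0.2051506   0.0944809 ] [ 0.29006282 -0.18237352  0.35084188]
3.8667
```

View pics/w2.png

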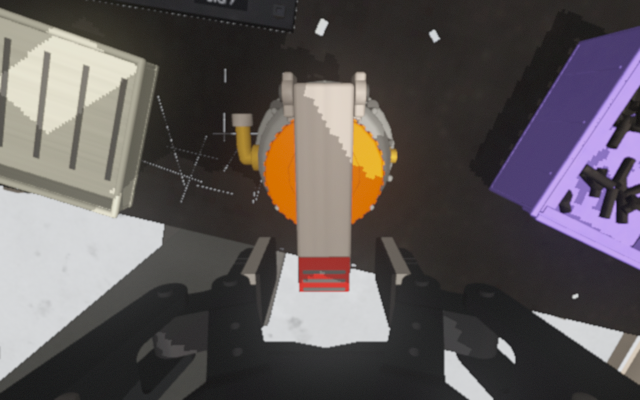

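View pics/s2.png

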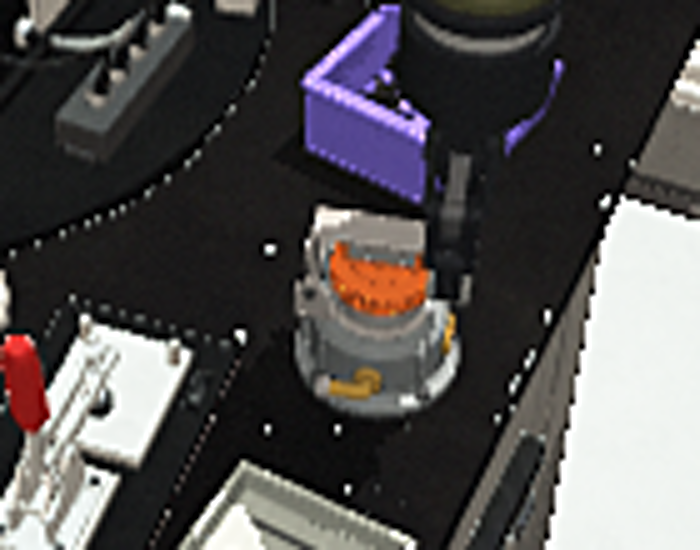

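Run:
```python
from h import *
env.grip(.015,20)
print('gap',env.get_finger_gap(),env.get_contact_force())
p0=env.get_ee_pos()
h0=np.array([-.074,.034]); ph=np.arctan2(h0[1],h0[0]);r=np.hypot(*h0)
H=np.array([.036,.064])
off=p0-np.array(rp(-.038,0,.098))
for a in np.arange(.15,1.96,.15):
    b=ph-a; x=H[0]+r*np.cos(b); z=H[1]+r*np.sin(b)
    env.movel(np.array(rp(x,0,z))+off,speed=.08)
    print(round(a,2),np.round(env.get_contact_force(),1),round(env.get_finger_gap(),4),round(env.get_t(),2))
    if np.linalg.norm(env.get_contact_force())>25: print('STOP');break
save('wrist','w3.png');save('scene','s3.png',(280,170,420,280),5)
```

```text
gap 0.02154626176010172 [-1.89809565  2.58534282  3.32846265]
0.15 [ 0.4  0.8 -1.1] 0.0212 4.51
0.3 [ 0.2  0.7 -0.5] 0.0213 4.81
0.45 [-0.3  0.4 -1.5] 0.0215 5.11
0.6 [-0.7  0.9 -0. ] 0.021 5.41
0.75 [-0.2  1.6  0.1] 0.0214 5.71
0.9 [-1.9  0.8  0.2] 0.0212 6.01
1.05 [-0.9  2.1 -0.9] 0.0212 6.31
1.2 [-2.2  2.2  0.7] 0.0213 6.61
1.35 [-1.2  1.5  0.2] 0.0212 6.91
1.5 [-1.4  2.4  0.5] 0.0213 7.21
1.65 [-1.1  3.2  1.9] 0.0215 7.51
1.8 [-1.2  3.8  2.3] 0.0216 7.81
1.95 [1.1 5.4 3. ] 0.0213 8.11
```

View pics/w3.png

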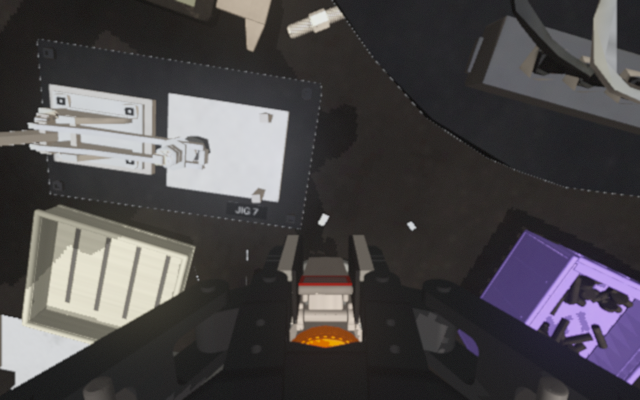

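View pics/s3.png

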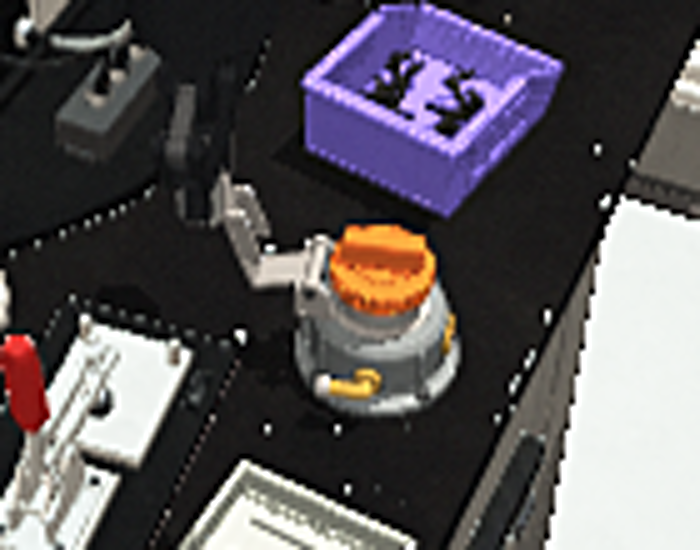

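Run:
```python
from h import *
env.grip(.045)
p=env.get_ee_pos()
env.movel([p[0],p[1],.20],speed=.15)
env.movep(rp(-.055,0,.19),quat(YAW))
np.save('w4.npy',imaging.camera_info('wrist'),allow_pickle=True)
save('wrist','w4.png');save('scene','s4.png',(280,170,420,280),5)
print(env.get_t(),env.get_contact_force(),env.get_ft_torque())
```

```text
10.025 [-0.59104781 -0.2511857   0.20896272] [-0.02434846 -0.00460716 -0.01287387]
```

View pics/w4.png

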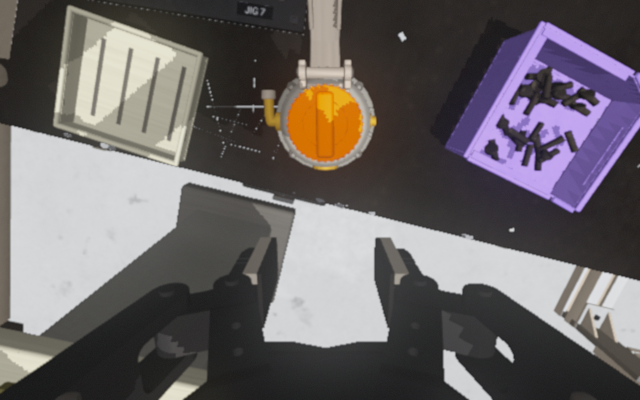

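View pics/s4.png

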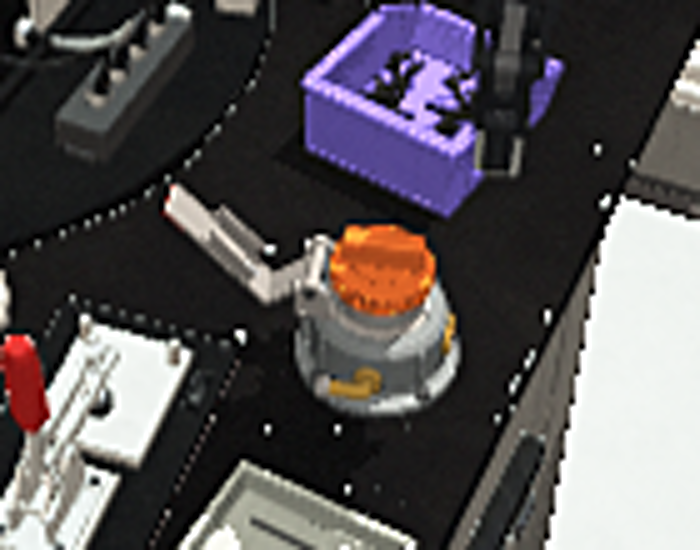

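Run:
```python
from h import *
im=cv2.imread('pics/w4.png')
cv2.imwrite('pics/w4a.png',np.hstack([cv2.resize(im[60:180,265:385],None,fx=4,fy=4,interpolation=2)]))
a=cv2.resize(im[0:175,40:220],None,fx=3.4,fy=3.4,interpolation=2);cv2.imwrite('pics/w4b.png',a)
c=np.load('w4.npy',allow_pickle=True).item()
o=im.copy()
# orange mask disc
hsv=cv2.cvtColor(im,cv2.COLOR_BGR2HSV);m=cv2.inRange(hsv,(5,180,120),(26,255,255));m[:, :275]=0;m[165:]=0;m[:,368:]=0
ys,xs=np.nonzero(m);print(xs.min(),xs.max(),ys.min(),ys.max())
(cx,cy),r=cv2.minEnclosingCircle(np.c_[xs,ys].astype(np.float32));print(cx,cy,r,ray('w',cx,cy,.076,c))
```

```text
275 362 84 161
318.43182373046875 121.34740447998047 43.64895248413086 [ 0.49146555 -0.18992961  0.076     ]
```

View pics/w4a.png

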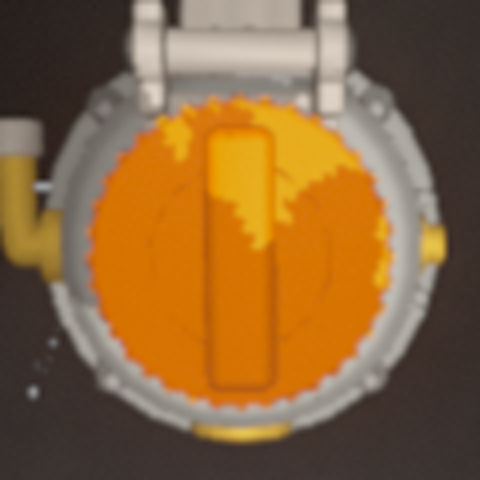

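View pics/w4b.png

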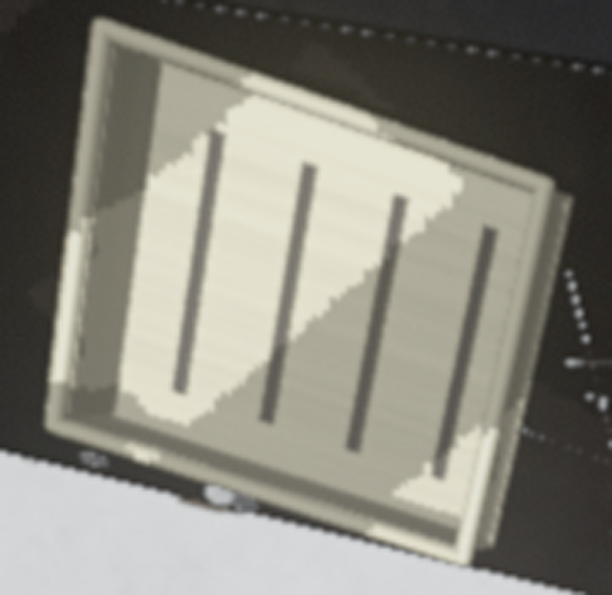

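Run:
```python
from h import *
c=np.load('w4.npy',allow_pickle=True).item()
f=lambda u,v,z: ray('w',265+u/4,60+v/4,z,c)
print('disc',f(239,252,.076))
b=np.array([f(240.5,128,.094),f(240.5,390,.094)]);d=b[0]-b[1];print('bar',b.mean(0),np.linalg.norm(d),np.degrees(np.arctan2(d[1],d[0])),np.linalg.norm(f(207,260,.094)-f(274,260,.094)))
k=np.array([ray('w',40+u/3.4,v/3.4,.02,c) for u,v in((95,17),(552,180),(468,563),(47,430))])
print(k,k.mean(0));print([np.linalg.norm(k[i]-k[(i+1)%4]) for i in range(4)])
for i,j in((2,1),(3,0)):
    d=k[j]-k[i];print(np.degrees(np.arctan2(d[1],d[0])))
for i,j in((1,0),(2,3)):
    d=k[j]-k[i];print(np.degrees(np.arctan2(-d[0],d[1])))
```

```text
disc [ 0.4914722  -0.19462949  0.076     ]
bar [ 0.49071081 -0.19511182  0.094     ] 0.04288636430574409 14.405721191379378 0.011208056889657004
[[ 0.52770258  0.03027477  0.02      ]
 [ 0.51907504 -0.08105564  0.02      ]
 [ 0.41819916 -0.07369443  0.02      ]
 [ 0.42590265  0.03785901  0.02      ]] [ 0.47271986 -0.02165407  0.02      ]
[np.float64(0.11166420830758796), np.float64(0.10114410312545186), np.float64(0.11181911288303419), np.float64(0.10208206052760659)]
-4.173646376915837
-4.260747031521565
-4.431276631971953
-3.950372169202429
```

```bash
sed -i 's/^YAW=.*A=np.array(\[.4908,-.1954\])/YAW=np.radians(14.4); A=np.array([.4909,-.1950])/' h.py
python3 - <<'E'
from h import *
env.grip(.03,45)
env.movep(rp(0,0,.13),quat(YAW))
r=env.movel(rp(0,0,.0945),speed=.05,stop_force=3)
print(r,env.get_ee_pos(),env.get_contact_force(),env.get_ft_torque())
F0=env.get_contact_force()
env.grip(.005,45)
env.pause(.2)
print(env.get_finger_gap(),env.get_ee_pos(),env.get_contact_force(),env.get_ft_torque(),env.get_t())
save('wrist','w5.png',(220,150,430,350),3);save('scene','s5.png',(280,170,420,280),5)
E
```

```text
False [ 0.49105014 -0.19504928  0.09449369] [ 0.33531676  0.59593489 -0.26706122] [0.03214143 0.06253721 0.0267369 ]
0.01117422352891731 [ 0.49121206 -0.19507002  0.09488947] [-0.59893379  0.09963715  3.39832042] [ 0.09112089  0.08676854 -0.00160168] 12.1083
```

View pics/w5.png

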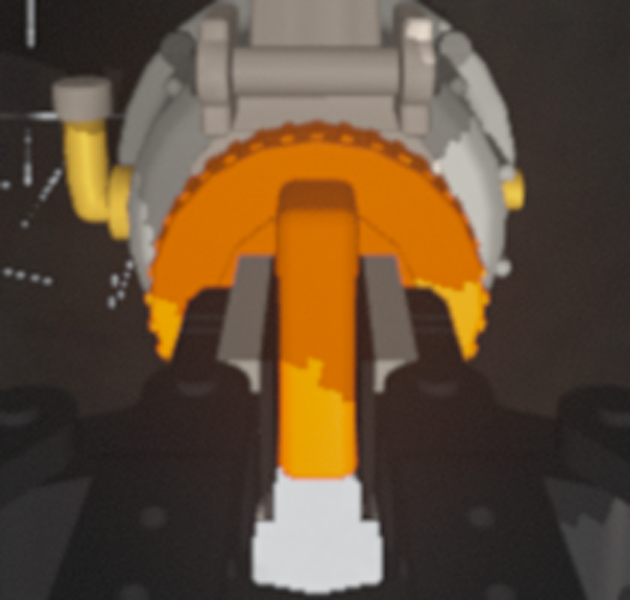

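View pics/s5.png

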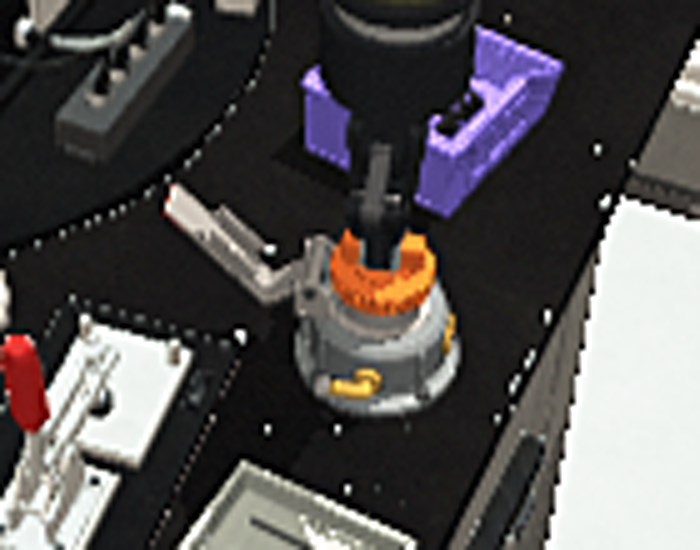

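Run:
```python
from h import *
p=np.array(rp(0,0,.0945)); z=p[2]
for i in range(16):
    z-=.0005
    env.movel([p[0],p[1],z],speed=.01)
    env.pause(.05)
    F=np.mean([env.get_contact_force() for _ in range(1)],0)
    print(round(z,4),round(env.get_ee_pos()[2],5),np.round(F,2),round(env.get_ft_torque()[2],3))
    if F[2]>10.3: break
print(env.get_t(),env.get_finger_gap())
```

```text
0.094 0.09423 [0.08 0.59 4.96] -0.034
0.0935 0.09372 [-0.3   1.53  6.2 ] -0.084
0.093 0.0933 [0.32 1.36 5.67] -0.034
0.0925 0.09285 [-0.04  2.04  6.38] -0.045
0.092 0.09245 [0.06 1.04 6.99] -0.058
0.0915 0.09202 [0.16 0.87 8.08] -0.045
0.091 0.0916 [-1.67  0.55  9.13] -0.08
0.0905 0.09121 [-0.92  1.02 10.42] -0.075
14.6083 0.010706590755358476
```

Run:
```python
from h import *
p=np.array(rp(0,0,.0902))
env.movel(p,speed=.01); env.pause(.1)
def yawnow():
    y=Ro.from_quat(env.get_ee_rot()).apply([0,-1,0]); return np.degrees(np.arctan2(-y[0],y[1]))
print(env.get_contact_force(),env.get_ft_torque(),yawnow())
for a in range(2,15,2):
    env.movel(p,quat(YAW+np.radians(a)),speed=.02)
    print(a,round(yawnow()-14.4,2),round(env.get_ee_pos()[2],5),np.round(env.get_contact_force(),1),np.round(env.get_ft_torque(),3),round(env.get_t(),2))
    T=env.get_ft_torque()[2]; F=env.get_contact_force()
    if abs(T)>.22 or F[2]>13: print('STOP');break
```

```text
[-0.96840601  1.65254625 10.64863686] [0.22163055 0.13958093 0.01415075] 14.400108807738777
2 2.01 0.09098 [-0.4  1.   8.9] [ 0.205  0.122 -0.044] 15.21
4 4.01 0.091 [-0.2  0.1  9.9] [ 0.199  0.14  -0.006] 15.46
6 6.02 0.09102 [-1.4  2.   9.6] [0.167 0.114 0.025] 15.71
8 8.01 0.09103 [-1.5  0.9  9.7] [0.147 0.152 0.062] 15.96
10 10.01 0.09106 [-1.2 -0.1  9.7] [ 0.151  0.11  -0.01 ] 16.21
12 12.01 0.09109 [-0.7  0.9  9.5] [0.153 0.089 0.032] 16.46
14 14.01 0.09107 [-0.6  1.4  9.3] [ 0.094  0.064 -0.013] 16.71
```

```bash
cat > turn.py <<'E'
from h import *
import sys
def yawnow():
    y=Ro.from_quat(env.get_ee_rot()).apply([0,-1,0]); return np.degrees(np.arctan2(-y[0],y[1]))
def rd(n=4):
    f=[];t=[]
    for _ in range(n): env.pause(.02);f.append(env.get_contact_force());t.append(env.get_ft_torque())
    return np.mean(f,0),np.mean(t,0)
p=np.array(rp(0,0,.0900)); a=14
while a<90:
    a+=2 if a<36 else 1
    env.movel(p,quat(YAW+np.radians(a)),speed=.02)
    F,T=rd(2 if a<36 else 4)
    print(a,round(yawnow()-14.4,2),round(env.get_ee_pos()[2],5),np.round(F,1),np.round(T[2],3),round(env.get_t(),2))
    if abs(T[2])>.13 or F[2]>13: print('STOP');break
E
python3 turn.py
```

```text
16 16.01 0.09092 [-0.6  0.7 10. ] 0.043 16.99
18 18.01 0.09093 [-0.   0.6  9.9] 0.005 17.27
20 20.01 0.09095 [-0.8  0.5  9.3] 0.021 17.56
22 22.01 0.09099 [-0.7  0.7  9.6] 0.012 17.84
24 24.01 0.09097 [-1.   0.7 10. ] -0.008 18.12
26 26.01 0.09095 [-0.9  0.4  9.3] -0.056 18.41
28 28.01 0.09093 [-0.7  0.1 10.8] -0.008 18.69
30 30.01 0.09094 [-0.3  0.4  9.6] -0.031 18.98
32 32.01 0.09094 [-0.7  0.1  9.8] -0.024 19.26
34 34.01 0.09093 [-0.5 -0.2  9.1] 0.01 19.54
36 36.01 0.09091 [-0.2  0.2  9.5] 0.003 19.86
37 37.01 0.09095 [-0.7  0.5 10.2] -0.012 20.18
38 38.01 0.09092 [-0.7  0.8  9.4] -0.015 20.49
39 39.01 0.09092 [-0.7  1.   9.7] -0.026 20.81
40 40.0 0.0909 [-0.8  0.4  9.5] -0.029 21.12
41 41.0 0.09092 [-0.3  0.3  9.9] -0.041 21.44
42 42.0 0.09093 [-0.9  0.2 10.3] -0.052 21.76
43 43.0 0.09089 [-0.7  0.9  9.9] -0.003 22.07
44 44.0 0.09091 [-0.6  1.   9.7] -0.026 22.39
45 45.0 0.09092 [-0.8  0.9 10.1] -0.041 22.71
46 46.01 0.0909 [-0.2  0.6 10.4] -0.022 23.02
47 47.0 0.09088 [-0.8  0.2 10. ] -0.025 23.34
48 48.01 0.09087 [-0.5  0.1  9.8] -0.029 23.66
49 49.0 0.09089 [-0.4  0.8  9.1] -0.007 23.98
50 50.01 0.09089 [-0.9  1.   9.5] -0.018 24.29
51 51.0 0.09086 [-0.6  0.2  9.9] -0.016 24.61
52 52.0 0.09089 [-0.6  0.7  9.8] -0.03 24.93
53 53.0 0.09086 [-0.7  1.  10.5] -0.029 25.24
54 54.0 0.09087 [-0.8  0.6  9.8] -0.011 25.56
55 55.01 0.09086 [-0.9  0.9 10. ] -0.052 25.88
56 56.0 0.09086 [-0.9  0.6  9.6] -0.018 26.19
57 57.0 0.09085 [-0.4  0.4  9.8] -0.025 26.51
58 58.0 0.09086 [-0.9  0.2 10.1] -0.025 26.82
59 59.0 0.09085 [-0.8  0.6 10. ] -0.028 27.14
60 60.0 0.09085 [-1.   0.7  9.8] -0.057 27.46
61 61.0 0.09081 [-1.2  0.6 10.1] -0.113 27.77
62 62.0 0.09082 [-1.7  0.  10.5] -0.099 28.09
63 63.0 0.09078 [-2.6  0.2 10.3] -0.116 28.41
64 63.99 0.09079 [-2.4  0.4 11.4] -0.161 28.73
STOP
```

```bash
cat > lift.py <<'E'
from h import *
q=quat(YAW+np.radians(62)); z=.09
env.movel(rp(0,0,z),q,speed=.02); print(env.get_ft_torque()[2])
while z<.104:
    z+=.001; env.movel(rp(0,0,z),q,speed=.02); env.pause(.03)
    F=env.get_contact_force();print(round(z,4),round(env.get_ee_pos()[2],5),np.round(F,1),round(env.get_ft_torque()[2],3))
    if F[2]<-5: print('CATCH');break
print(env.get_t(),env.get_finger_gap())
save('wrist','w6.png',(220,150,430,350),3);save('scene','s6.png',(280,170,420,280),5)
E
python3 lift.py
```

```text
-0.05060236659987155
0.091 0.0916 [-2.6 -0.5  9.3] 0.011
0.092 0.09244 [-1.5  0.3  7.9] -0.012
0.093 0.09327 [-1.4  0.4  6.6] -0.038
0.094 0.09407 [-1.3 -1.   5.8] -0.057
0.095 0.09493 [-1.3 -2.7  4.6] -0.061
0.096 0.09584 [-1.1 -3.5  2. ] -0.015
0.097 0.09682 [-1.1 -1.2  0.7] -0.04
0.098 0.09776 [ 0.   0.4 -0.8] 0.03
0.099 0.09893 [-0.6  0.7 -1.1] 0.023
0.1 0.10003 [-1.1  0.1 -1.6] -0.029
0.101 0.10106 [-0.3  0.4  0. ] -0.006
0.102 0.1022 [ 0.2 -0.4 -0.3] 0.029
0.103 0.10309 [-0.3  0.8 -1.3] 0.014
0.104 0.10404 [-1.   0.2 -1.4] 0.032
32.9417 0.010543613345749575
```

View pics/s6.png

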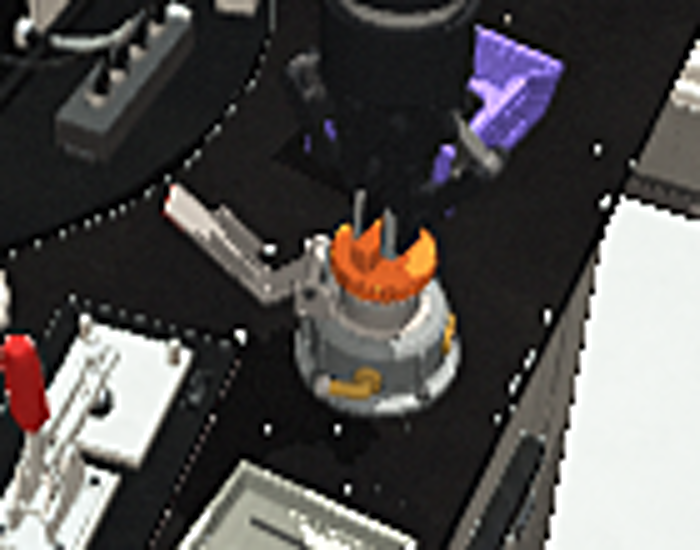

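Run:
```python
from h import *
q=quat(YAW+np.radians(62))
env.movel(rp(0,0,.165),q,speed=.1)
env.pause(.15)
print(env.get_contact_force(),env.get_finger_gap())
env.movel([.4727,-.0217,.165],q,speed=.15)
env.movel([.4727,-.0217,.065],q,speed=.08)
env.pause(.1)
print(env.get_contact_force(),env.get_t())
save('wrist','w7.png');save('scene','s7.png',(280,170,420,330),5)
```

```text
[-0.66462244  0.3147576  -0.2718268 ] 0.010874543095262729
[-0.17431575 -0.60042572 -1.04924259] 36.7583
```

View pics/w7.png

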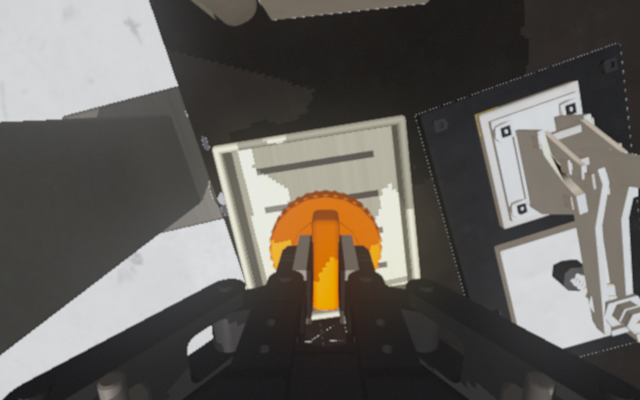

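View pics/s7.png

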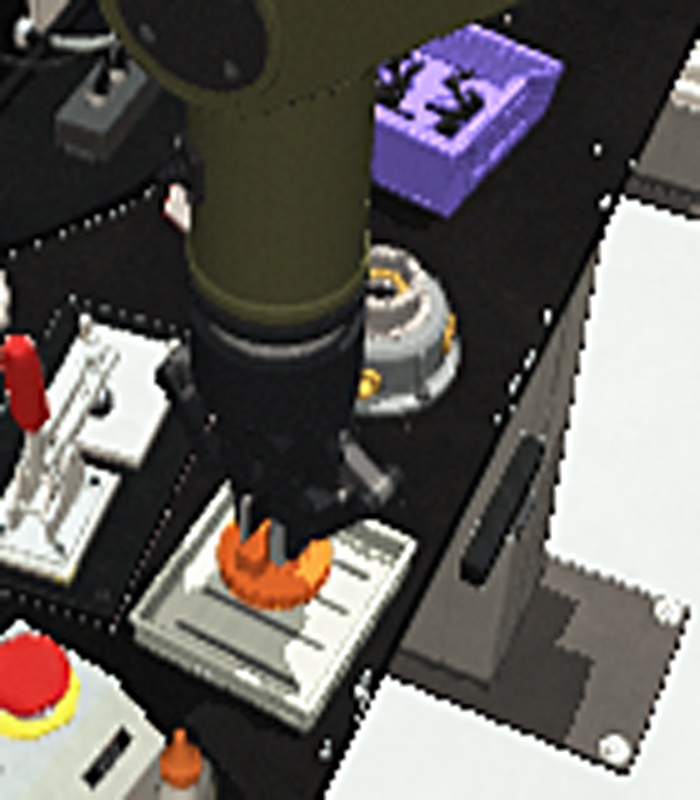

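Run:
```python
from h import *
r=env.movel([.4727,-.0217,.050],speed=.05)
r=env.movel([.4727,-.0217,.040],speed=.015,stop_force=3)
print(r,env.get_ee_pos(),env.get_contact_force())
env.grip(.02,20); env.grip(.035); env.pause(.3)
print(env.get_finger_gap(),env.get_contact_force())
env.movel([.4727,-.0217,.13],speed=.1)
env.movep([.40,-.10,.24],quat(0)); env.pause(.3)
np.save('w8.npy',imaging.camera_info('wrist'),allow_pickle=True)
save('wrist','w8.png');save('scene','s8.png',(280,170,420,330),5)
print(env.get_t(),env.get_contact_force())
```

```text
True [ 0.4729201  -0.02173708  0.04436057] [-1.19564455  0.13792285  5.39327453]
0.034762660983658614 [ 0.32809149 -0.72767803  0.41000627]
41.075 [ 0.58769374 -0.48494927 -0.53958455]
```

View pics/w8.png

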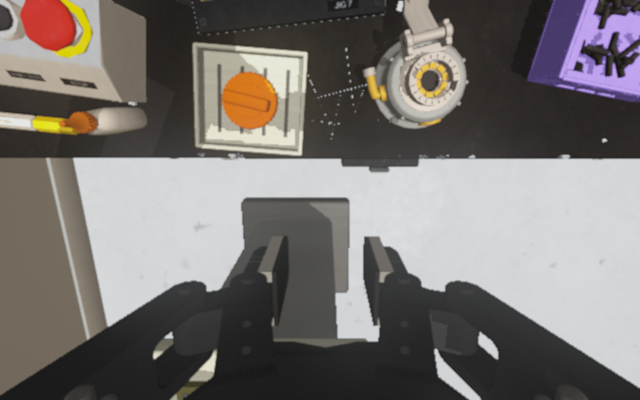

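View pics/s8.png

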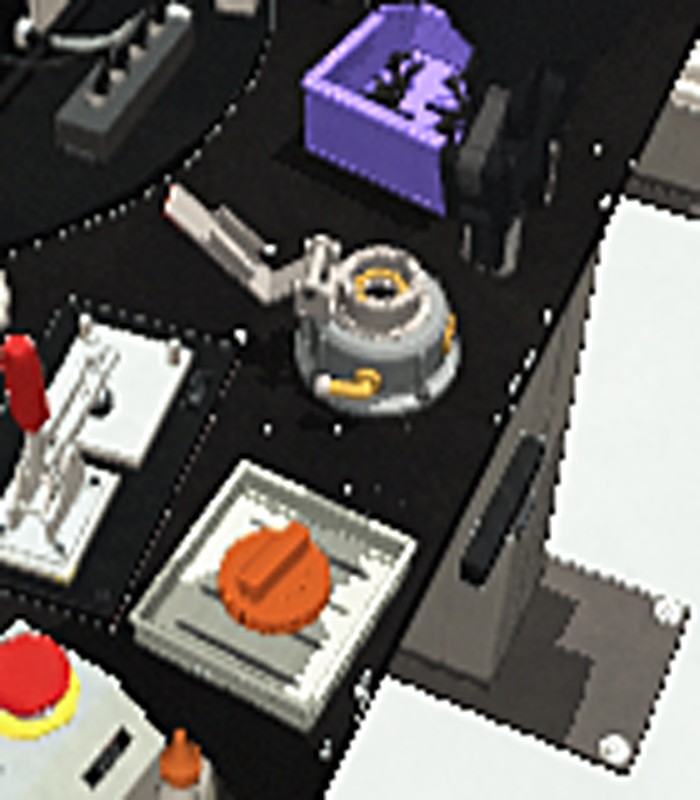

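The cap stands upright near the centre of the tray: disc centre at about (250,100) in the wrist view, tray centre at about (249,98). The tab is open, the neck is empty and the gripper is clear, so I'm handing in.

Run:
```python
from h import *
job.close_job(); print(env.get_t())
```

```text
the job is handed in; nothing more can be done
the job is handed in; nothing more can be done
```

The reservoir is open, with the cap in the drip tray and the tab left back, and I handed the job in at about 41 s of the 72 s allowed. `close_job` gives no verdict, so the results below come from my own readings and pictures.

- **Tab:** I pinched it at the thumb end and swung it to about 1.95 rad. When released it fell further open by itself.
- **Cap release:** I gripped the bar and pressed it down at about 10–11 N, well under 20 N. Turning it anticlockwise, I met the stop at about 61 degrees. The torque reached about 0.16 N m, so I backed off to 62 degrees commanded. The cap then drew out without catching.
- **Placing:** I lowered it into the tray until it touched. The touch read 5.4 N on the tool, a little over the 3 N stop I had set. Then I released it and moved clear.
- **Last pictures:** The cap stands upright near the middle of the tray, the tab is back and the neck is empty. The bin and the bottle appear where they were.
- **Not checked:** The grease tub is out of view in the last pictures, though the arm never went near it. I judged the final tab angle by eye and didn't measure it.

No check failed. The only disagreement was that the tray measured about 3% larger than stated, which didn't affect the placing.

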